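# Open the hardener tub's squeeze-and-turn safety cap

### The arm

A 7-joint arm with a two-finger parallel gripper is mounted at the origin on the work surface. World frame = base frame: x ahead of the robot, y to its left, z up, the work surface at z = 0. Lengths are in m, angles in rad, forces in N, time in s.
With the tool pointing down it reaches from about 0.4 to 0.875 m from the base axis. Payload 6.5 kg.
Tool frame: the origin (TCP) lies at the very end of the fingers, on their centre line; the grasp point (between the pads) lies robot.hold_point_z behind it (robot.hold_point_z is the distance from the TCP to the grasp point, in m); z points along the fingers, y is the line along which they close (so a half turn about z gives the same grasp; the last joint's range is limited). The gripper opens to 88 mm and grips with 3 to 60 N. Pads are 18 mm wide; open, the fingers measure 123 mm over their backs; the gripper's body (75 mm by 187 mm) begins 45 mm behind the grasp point.
Start: joints at [1.183, 0.536, -0.004, 1.538, 0.003, 1.067, -0.071], TCP at [0.206, -0.617, 0.239] pointing down, gripper open.
Joint ranges: [-2.7, 2.7], [-0.37, 2.16], [-1.27, 1.26], [0.24, 2.4], [-1.31, 4.45], [0.19, 1.91], [-2.76, 2.76]. Speed limits (rad/s): [2.39, 2.39, 3.14, 3.14, 3.14, 3.14, 3.14].

### API

Orientations are given as a unit quaternion [x, y, z, w].
In Python, from workcell import robot gives the robot as it stands.
- The arm moves only by the tool send_rows, never from a script. Its argument "commands" is one flat list of numbers, 7 for each row, row after row: the gripper command: -1 is shut, 1 is fully open, values between are in proportion, then the shift along the tool's x, y, z in cm, then the turn, a rotation vector about the tool's x, y, z in degrees. A call has 1 to 20 rows; each row shifts and turns the commanded pose from where the row before left it, along the tool's axes as they then stand; what a row does not reach is not made up. A row lasts 1/8 s, in which the tool goes at most 62.5 mm and 10.7 degrees, less where a joint would pass 70% of its speed; a pose out of reach is approached as far as the arm can. A call is refused whole if a number of a shift passes 6.25 or a number of a turn 10.7, either way. A call with a gripper value outside its range is refused whole. The fingers move at their own pace and stop on an object; "grip_force" is the grip in N (left out, the last holds). Time passes only in rows, so rows that do not move let the fingers close. It gives the time, the measured TCP pose, the force, the opening and the grip force at its end, in the units of the state.
- robot.get_state(): the state, without advancing time (a new reading comes with each control period).
- robot.grab_frame(name): name is "scene" or "top" or "wrist"; returns the picture (400x640x3 uint8, red, green, blue); there is no depth.
- robot.camera_model(name): a dict with "vertical_fov" (degrees; the focal length in pixels is half the picture's height over the tangent of half this angle, whatever the lens; pixels are square), "cx", "cy" (the principal point, pixels), "k1" (the pictures are not rectified: a ray, as slopes to the right and down, at radius r is drawn at 1 + k1 r^2 times it, then the intrinsics apply), "rvec" (rotation vector, rad) and "tvec" (3), from world to camera coordinates, as OpenCV has them. Camera axes: x right, y down, z forward; pixel columns grow to the right and rows downward; lengths in m; the calibration is good to about 2 mm. A picture is of the moment at which its call begins: read the wrist's pose just before it. camera_model takes no time and is no camera call; for the wrist camera it gives the pose at the moment of the call.
- robot.finish_job(): hands the job in; it is judged then, once.
The state is a dict: "time_s": time; "joint_positions": joint angles; "dq": joint speeds; "joint_torque": joint torques, N m; "ee_pos": TCP position; "tool_rot": TCP orientation; "force": force on the tool from outside, world axes, zero at the start; "moment": the same for the moment, N m; "opening": opening from 0.0 (shut) to 1.0 (fully open); "finger_force": force on a finger pad.
Only numpy, scipy, OpenCV 4.12 (cv2) and the standard library are available. Lean on these libraries where they do the work, as an engineer would, in place of code of your own. Each camera call takes 0.05 s, during which the arm holds its last target. There are 200 camera calls.

### The job

Open the hardener tub: squeeze both side tabs of its safety cap fully in, turn the cap anticlockwise until it comes up against its stop, then lift it straight off the neck without forcing it. Set the cap down gently in the red tray, upright as it sat on the tub, and leave the other things on the bench where they are.

Things in the scene. Friction and masses are not known exactly. Their poses are not given: they have to be found in the camera images.
- cap: Black round safety cap, 43 mm across, 34 mm tall, about 70 g; two orange spring tabs on its +y and -y sides, a white line across its top from tab to tab. Origin: centre of its underside, z up. At the start its axes are within 2 degrees of the tub's. It is loose on the neck by 1 mm sideways and 1.5 mm up and down; two lugs inside hook under ribs on the neck
- cap_top (a point): centre of the cap's top, 34 mm above the cap's origin, same axes. Each tab is an upright plate 22 mm wide (along x) spanning 1 to 23 mm below this point; flat outer face 31 mm from the axis at rest (62 mm over both tabs), 25 mm fully in (50 mm over both). Below the plate a 10 mm wide catch reaches down almost to the cap's underside
- tub: White tub 88 mm across with a yellow band, clamped in a wooden cradle (base 120 mm along x, 160 mm along y, jaws on +y and -y up to 53 mm high) fixed to the bench; it does not move. Origin: centre of the cradle's underside, z up
- shoulder (a point): centre of the tub's flat shoulder, 76 mm above its origin, on which the cap sits; the neck rises 24 mm from here, 36 mm over its ribs. Two 6 mm high posts beside each tab's catch, up to 31.5 mm from the axis, block turning beyond about 4 degrees until both tabs at once are in by at least 4.5 mm
- neck (a point): centre of the neck's top. With the tabs in, the cap turns anticlockwise seen from above (under 0.15 N m) to a hard stop 36 to 86 degrees from its start; this differs from tub to tub, is hidden and must be felt. Only in the last 8 degrees before the stop does it lift off; elsewhere it catches after 1.5 mm. Over 100 N in all between cap and tub (some 0.5 N m against the stop) breaks the neck
- tab_a (a joint): inward travel of the cap's tab on its +y side, 0 (out) to 0.006 m (fully in). Spring: 3 N to start, 10 N fully in (1.2 N per mm)
- tab_b (a joint): the same for the tab on the cap's -y side; the two tabs are independent, so a squeeze off centre presses one in and not the other and pushes the cap against its neck
- tray: red square tray fixed to the bench, 170 mm outside, walls 4 mm thick and 18 mm high, floor 4 to 5 mm thick. Origin: centre of its underside
- glue: yellow glue bottle, 60 mm across, 190 mm tall, a bystander; origin: centre of its underside
- resin: white jar with a blue plain lid, 88 mm across, 100 mm tall, a bystander; origin: centre of its underside
- tape_rule: yellow tape rule, 70 x 38 x 60 mm high, a bystander; origin: centre of its underside
- screws_cup: open aluminium cup, 70 mm across and high, a bystander; origin: centre of its underside
- driver: screwdriver with a green handle lying on the bench, a bystander; origin: on its underside
- spatula1: spatula lying on the bench, a bystander; origin: on its underside
- offcut: wooden offcut, 200 x 60 x 22 mm high, a bystander; origin: centre of its underside
Mind the look-alikes: they are no part of the job. There is more than one size of the cap; the job needs the largest. There is more than one size of the tray; the job needs the largest.

How it is judged:
On the way, in this order (a step that is already met when the one before it is completed fails the run):
1. both tabs are squeezed in (at least 4.5 mm) by the fingers with the cap seated on the neck (value of joint each of tab_a, tab_b above 0.0045 m and contact force between the fingers and cap above 5 N and horizontal distance between cap and tub below 0.006 m and z of cap in the frame of tub below 0.08 m), for 0.1 s.
2. the cap is turned more than 23 degrees while still on the neck (angle between the x axis of cap and the x axis of tub, either way round above 0.4 rad and horizontal distance between cap and tub below 0.006 m and z of cap in the frame of tub below 0.082 m), for 0.05 s.
3. the cap is lifted clear above the neck, upright (z of cap in the frame of tub above 0.102 m and horizontal distance between cap and tub below 0.03 m and angle between cap's own z axis and vertical below 0.35 rad), for 0.02 s.
At the end, for the whole second after the job is handed in: the cap stands upright (within 7 degrees) and still on the tray's floor, its centre within 75 mm of the tray's centre, released by the fingers (horizontal distance between cap and tray below 0.075 m and z of cap in the frame of tray below 0.012 m and angle between cap's own z axis and vertical below 0.12 rad and linear speed of cap below 0.02 m/s and contact force between cap and tray above 0.1 N and contact force between the fingers and cap below 0.05 N); the robot touches nothing.
It fails at once if the cap is forced: more than 100 N between cap and tub (contact force between cap and tub above 100 N).
It fails at once if the cap is dropped or slammed into the tray (faster than 0.6 m/s there) (horizontal distance between cap and tray below 0.09 m and z of cap in the frame of tray below 0.06 m and linear speed of cap above 0.6 m/s).
It fails at once if a bystander is pushed more than 30 mm (distance of any of glue, resin, tape_rule, screws_cup, driver, spatula1, offcut from where it was at the start of the episode above 0.03 m).
It also fails if it takes over 72 s, if anything falls off the work surface, if the arm or the gripper's body presses on something with over 40 N, if the wrist force passes 120 N, or if a joint passes its speed limit or range.

## Working session

There is one attempt and no reset: what is moved stays moved. The work goes in short steps, Python scripts to look and compute and a tool call to move; the robot and the scene stay as the last step left them, time stands still between calls to the robot, and variables do not carry over. Pictures are saved under pics/ and viewed, at most 10 in all, crops included, and the job is handed in when it is done.

Besides the shell and the picture viewer there is one more tool, called as name(argument=value, ...) on one line, values as JSON. send_rows: Moves the arm, as the interface text tells. Its arguments: {"type":"object","properties":{"commands":{"type":"array","items":{"type":"number"}},"grip_force":{"type":"number"}},"required":["commands"]}

```bash
mkdir -p pics; cat > h.py <<'E'
import numpy as np, cv2
from workcell import robot
def save(name,f):
    im=robot.grab_frame(name); cv2.imwrite(f,im[:,:,::-1]); return im
def ray(m,u,v):
    f=200/np.tan(np.radians(m["vertical_fov"])/2)
    d=np.array([(u-m["cx"])/f,(v-m["cy"])/f]); s=d.copy()
    for _ in range(30): s=d/(1+m["k1"]*(s@s))
    R=cv2.Rodrigues(np.array(m["rvec"],float))[0]; t=np.array(m["tvec"],float)
    return -R.T@t, R.T@np.array([s[0],s[1],1])
def at(m,u,v,z):
    o,d=ray(m,u,v); return o+d*(z-o[2])/d[2]
def pix(m,p):
    f=200/np.tan(np.radians(m["vertical_fov"])/2)
    R=cv2.Rodrigues(np.array(m["rvec"],float))[0]; c=R@np.array(p)+np.array(m["tvec"],float)
    s=c[:2]/c[2]; s=s*(1+m["k1"]*(s@s)); return s*f+[m["cx"],m["cy"]]
E
python3 - <<'E'
from h import *
a=save("scene","pics/s.png");b=save("top","pics/t.png")
print(robot.get_state(),robot.hold_point_z,robot.camera_model("top"),robot.camera_model("wrist"))
E
```

```text
{'time_s': 0.1, 'joint_positions': array([ 1.18280689,  0.53711867, -0.00443088,  1.53873962,  0.00263529,
        1.06732248, -0.0711576 ]), 'dq': array([ 0.00020342, -0.00194714,  0.00264751, -0.00324145, -0.00019361,
        0.00030005, -0.00025251]), 'joint_torque': array([ 1.90294217e-03, -5.72080314e+01,  9.93457809e-01, -2.52231234e+01,
       -5.62168099e-02,  1.34262547e-02,  2.08366521e-05]), 'ee_pos': array([ 0.20537203, -0.61612377,  0.237922  ]), 'tool_rot': array([ 9.87074065e-01,  1.60262795e-01, -2.01057413e-04, -7.65470588e-04]), 'force': array([-0.32788857,  0.1467676 , -0.28492612]), 'moment': array([-0.01665266, -0.0397094 , -0.02765605]), 'finger_force': 0.0, 'opening': 0.9969180145355147} 0.0187 {'vertical_fov': 48.82645757480873, 'cx': 323.86677767241287, 'cy': 198.84730346594222, 'k1': -0.014736630561124803, 'rvec': array([ 2.1895293 , -2.0166806 ,  0.22065057]), 'tvec': array([-0.03302388,  0.5653145 ,  1.15740551])} {'vertical_fov': 65.13380043710545, 'cx': 325.9256776202467, 'cy': 203.3091195009829, 'k1': -0.06250332526816389, 'rvec': array([-2.34795559,  1.69173082,  0.25136482]), 'tvec': array([-0.64833742, -0.03882403,  0.39017872])}
```

View pics/t.png

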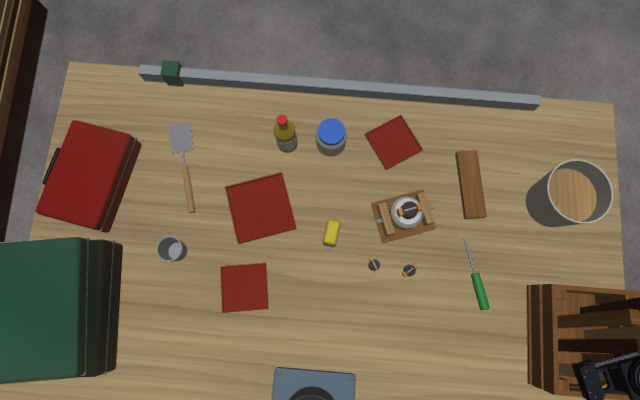

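View pics/s.png

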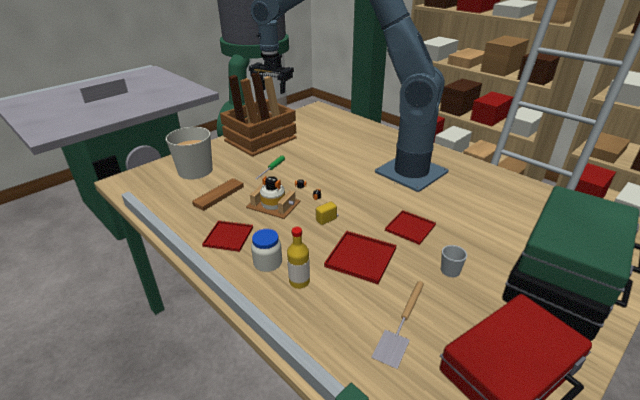

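Top view: the cap on the tub is at (408,211). The look-alike caps, small and on the bench, are at (374,265) and (409,270). Of the trays at (261,208), (394,142) and (245,288), the one at (261,208) is the largest. I'll confirm both in one enlarged crop and compute positions.

```bash
python3 - <<'E'
from h import *
im=cv2.imread("pics/t.png")
a=cv2.resize(im[175:285,360:450],None,fx=5,fy=5,interpolation=cv2.INTER_CUBIC)
b=cv2.resize(im[165:255,215:305],None,fx=3.5,fy=3.5,interpolation=cv2.INTER_CUBIC)
c=np.zeros((550,a.shape[1]+b.shape[1],3),np.uint8);c[:550,:a.shape[1]]=a;c[:b.shape[0],a.shape[1]:]=b
cv2.imwrite("pics/c1.png",c)
m=robot.camera_model("top");print(ray(m,320,200)[0])
for n,u,v,z in [("cap",408,211,.11),("tray",261,208,.01),("tray2",394,142,.01),("jar",331,131,.1),("glue",283,122,.19),("tape",332,232,.06),("off",471,184,.022),("trayL",227,188,.018),("trayT",283,174,.018),("trayR",295,225,.018),("trayB",240,242,.018)]: print(n,at(m,u,v,z).round(3))
E
```

```text
[ 0.30631344 -0.00502975  1.25156116]
cap [ 0.541 -0.211  0.11 ]
tray [0.536 0.192 0.01 ]
tray2 [ 0.767 -0.179  0.01 ]
jar [0.751 0.009 0.1  ]
glue [0.73  0.132 0.19 ]
tape [ 0.476 -0.016  0.06 ]
off [ 0.653 -0.405  0.022]
trayL [0.584 0.295 0.018]
trayT [0.639 0.138 0.018]
trayR [0.493 0.089 0.018]
trayB [0.433 0.239 0.018]
```

View pics/c1.png

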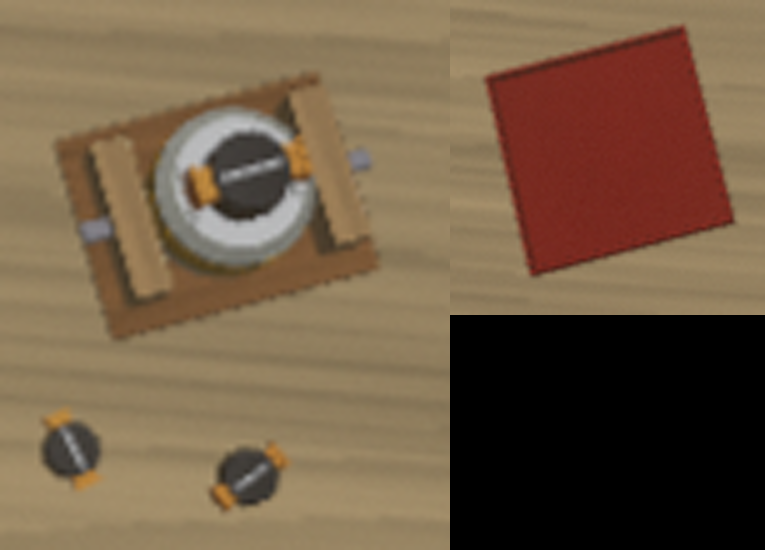

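The crop confirms it: the largest cap, on the white tub, is centred at (409.6,210), with its line tilted about 15°. The two bench caps are clearly smaller. The tray at (261,208) measures about 0.17 m, which fits. Moving above the cap now.

send_rows(commands=[1,3.7,-2.3,0,0,0,0,1,3.7,-2.3,0,0,0,0,1,3.7,-2.3,0,0,0,0,1,3.7,-2.3,0,0,0,0,1,3.7,-2.3,0,0,0,0,1,3.7,-2.3,0,0,0,0,1,3.7,-2.3,0,0,0,0,1,3.7,-2.3,0,0,0,0,1,3.7,-2.3,0,0,0,0,1,3.7,-2.3,0,0,0,0,1,3.7,-2.3,0,0,0,0,1,3.7,-2.3,0,0,0,0,1,0,0,0,0,0,3,1,0,0,0,0,0,0,1,0,0,0,0,0,0])

```text
time_s: 1.98
ee_pos: [0.5389, -0.215, 0.2385]
tool_rot: [0.991, 0.134, -0.0, 0.0]
force: [0.9, 0.1, -0.1]
opening: 1.001
finger_force: 0.0
```

```bash
python3 - <<'E'
from h import *
from scipy.spatial.transform import Rotation as Ro
s=robot.get_state();m=robot.camera_model("wrist")
save("wrist","pics/w1.png")
R=Ro.from_quat(s["tool_rot"]).as_matrix();o,d=ray(m,326,203)
print(s["time_s"],s["ee_pos"],R.round(3),s["force"]);print("cam in tool",R.T@(o-s["ee_pos"]),R.T@d)
print(pix(m,[.541,-.211,.11]),m)
import pickle;pickle.dump((s,m),open("w1.pkl","wb"))
E
```

```text
1.975 [ 0.53888745 -0.21503624  0.23849452] [[ 0.964  0.266 -0.001]
 [ 0.266 -0.964 -0.   ]
 [-0.001  0.    -1.   ]] [ 0.93586452  0.07875498 -0.09915356]
cam in tool [ 0.07559783 -0.00086381 -0.14595647] [-2.87867719e-01  4.52156600e-04  9.57670613e-01]
[323.13335973 192.31676559] {'vertical_fov': 65.13380043710545, 'cx': 325.9256776202467, 'cy': 203.3091195009829, 'k1': -0.06250332526816389, 'rvec': array([-2.30440503,  1.75476255,  0.25929216]), 'tvec': array([-0.34985085,  0.40367553,  0.52361144])}
```

View pics/w1.png

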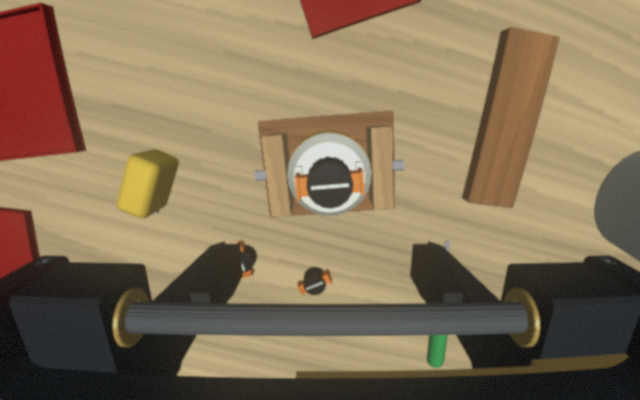

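Wrist view: the cap top is centred near (330,186), with its line nearly horizontal. The target is about 8 mm in tool +x and 3 mm in +y. I'll lower and measure again from closer.

send_rows(commands=[1,0.4,0.15,2.5,0,0,0,1,0.4,0.12,2.5,0,0,0,1,0,0,2.5,0,0,0,1,0,0,0,0,0,0,1,0,0,0,0,0,0])

```text
time_s: 2.65
ee_pos: [0.5482, -0.2154, 0.1646]
tool_rot: [0.991, 0.134, 0.0, 0.0]
force: [-0.9, -0.2, -1.0]
opening: 1.002
finger_force: 0.0
```

```bash
python3 - <<'E'
from h import *
s=robot.get_state();m=robot.camera_model("wrist")
im=save("wrist","pics/w2.png")
import pickle;pickle.dump((s,m),open("w2.pkl","wb"))
u,v=pix(m,[.547,-.2155,.11]);print(s["ee_pos"],s["tool_rot"],u,v)
u,v=int(u)-70,int(v)-50;print(u,v)
cv2.imwrite("pics/c2.png",cv2.resize(im[v:v+100,u:u+140,::-1],None,fx=5.5,fy=5.5,interpolation=cv2.INTER_CUBIC))
E
```

```text
[ 0.54824764 -0.21538088  0.16463191] [9.90969844e-01 1.34083794e-01 4.66787831e-04 2.95447351e-04] 326.82277575932 226.21510098948093
256 176
```

View pics/c2.png

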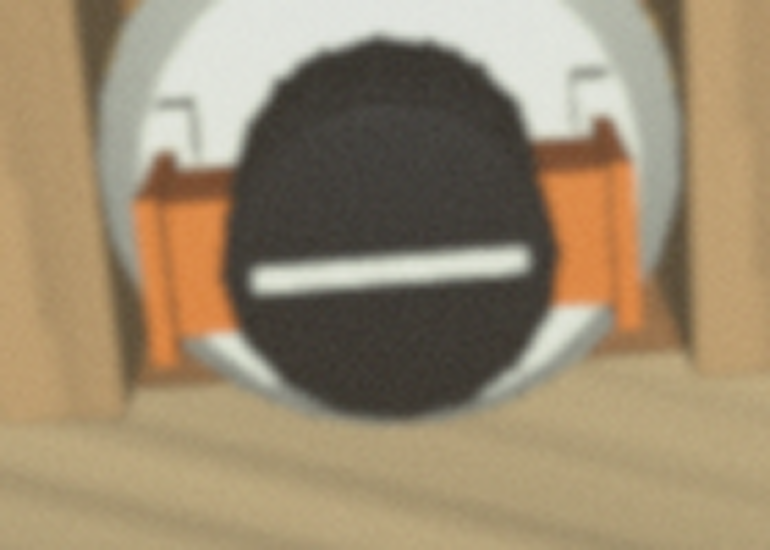

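The crop shows the white line from (250,282) to (530,260). The outer tab edges are at about (143,285) on the left and (636,248) on the right.

```bash
python3 - <<'E'
from h import *
import pickle
from scipy.spatial.transform import Rotation as Ro
s,m=pickle.load(open("w2.pkl","rb"));R=Ro.from_quat(s["tool_rot"]).as_matrix()
def P(x,y,z): return R.T@(at(m,256+(x+.5)/5.5-.5,176+(y+.5)/5.5-.5,z)-s["ee_pos"])*1000
for n,a,b,z in [("line",(250,282),(530,260),.11),("tabs",(143,285),(636,248),.109),("tabfront",(155,367),(641,328),.109)]:
    p,q=P(*a,z),P(*b,z);d=q-p
    print(n,p.round(1),q.round(1),"mid",((p+q)/2).round(1),"len",np.linalg.norm(d[:2]).round(1),"ang",np.degrees(np.arctan2(-d[0],d[1])).round(1))
print(P(390,415,.11), P(228,275,.11),P(553,265,.11))
E
```

```text
line [ -1.8 -17.9  54.6] [ 1.2 16.9 54.6] mid [-0.3 -0.5 54.6] len 34.9 ang -4.8
tabs [ -2.6 -31.4  55.6] [ 2.4 30.2 55.7] mid [-0.1 -0.6 55.6] len 61.8 ang -4.6
tabfront [-13.7 -30.4  55.6] [-8.4 31.3 55.6] mid [-11.1   0.4  55.6] len 61.9 ang -4.9
[-19.92313956  -0.46499094  54.61476292] [ -0.82729785 -20.63464123  54.6165811 ] [ 0.48687276 19.7727774  54.64641181]
```

Both measures agree: the width over the tabs is 61.8 mm, the centre is at tool (-0.2,-0.5) mm, and the tool must turn -4.8°. Descending to TCP z≈0.087, which is above the 82 mm posts.

send_rows(commands=[1,-0.02,-0.05,1.5,0,0,-4.8,1,0,0,2,0,0,0,1,0,0,2,0,0,0,1,0,0,1.5,0,0,0,1,0,0,0.75,0,0,0,1,0,0,0,0,0,0,1,0,0,0,0,0,0])

```text
time_s: 3.58
ee_pos: [0.5481, -0.2146, 0.0869]
tool_rot: [0.984, 0.176, 0.0, 0.0]
force: [-1.0, -0.0, 0.2]
opening: 1.002
finger_force: 0.0
```

```bash
cat > st.py <<'E'
from h import *
from scipy.spatial.transform import Rotation as Ro
s=robot.get_state();R=Ro.from_quat(s["tool_rot"]).as_matrix()
print(s["time_s"],s["ee_pos"].round(4),"yawx",np.degrees(np.arctan2(R[1,0],R[0,0])).round(2),"F tool",(R.T@s["force"]).round(1),"M",(R.T@s["moment"]).round(2),"open mm",round(s["opening"]*88,1),s["finger_force"])
E
python3 st.py
```

```text
3.575 [ 0.5481 -0.2146  0.0869] yawx 20.24 F tool [-1.  -0.3 -0.2] M [ 0.    0.02 -0.03] open mm 88.2 0.0
```

Now squeezing with a moderate force.

send_rows(commands=[-1,0,0,0,0,0,0,-1,0,0,0,0,0,0,-1,0,0,0,0,0,0,-1,0,0,0,0,0,0,-1,0,0,0,0,0,0,-1,0,0,0,0,0,0], grip_force=25)

```text
time_s: 4.32
ee_pos: [0.5479, -0.2148, 0.0866]
tool_rot: [0.984, 0.176, 0.0, 0.0]
force: [0.6, -1.1, 5.2]
opening: 0.556
finger_force: 25.0
```

```bash
python3 st.py
```

```text
4.325 [ 0.5479 -0.2148  0.0866] yawx 20.22 F tool [ 0.2  1.3 -5.2] M [-0.17 -0.19  0.06] open mm 49.0 25.000777559762355
```

Opening is 49 mm, so both tabs are in, and the lateral force is only about 1 N. Turning the first 32°, short of any stop.

send_rows(commands=[-1,0,0,0,0,0,-4,-1,0,0,0,0,0,-4,-1,0,0,0,0,0,-4,-1,0,0,0,0,0,-4,-1,0,0,0,0,0,-4,-1,0,0,0,0,0,-4,-1,0,0,0,0,0,-4,-1,0,0,0,0,0,-4,-1,0,0,0,0,0,0])

```text
time_s: 5.45
ee_pos: [0.548, -0.2144, 0.0866]
tool_rot: [0.898, 0.441, 0.0, 0.0]
force: [-0.3, -0.0, 5.0]
opening: 0.564
finger_force: 25.0
```

```bash
python3 st.py
```

```text
5.45 [ 0.548  -0.2144  0.0866] yawx 52.28 F tool [-0.2 -0.2 -5. ] M [-0.05 -0.18 -0.1 ] open mm 49.6 25.000510740210302
```

send_rows(commands=[-1,0,0,0,0,0,-2,-1,0,0,0,0,0,-2,-1,0,0,0,0,0,0])

```text
time_s: 5.82
ee_pos: [0.548, -0.2145, 0.0866]
tool_rot: [0.882, 0.471, 0.0, 0.0]
force: [-0.3, -0.2, 4.7]
opening: 0.562
finger_force: 25.0
```

```bash
python3 st.py
```

```text
5.825 [ 0.548  -0.2145  0.0866] yawx 56.25 F tool [-0.3 -0.2 -4.7] M [-0.08 -0.2   0.01] open mm 49.5 25.000716021750122
```

send_rows(commands=[-1,0,0,0,0,0,-2,-1,0,0,0,0,0,-2,-1,0,0,0,0,0,0])

```text
time_s: 6.2
ee_pos: [0.548, -0.2145, 0.0866]
tool_rot: [0.865, 0.502, 0.0, 0.0]
force: [1.1, -1.3, 4.2]
opening: 0.557
finger_force: 25.0
```

```bash
python3 st.py
```

```text
6.2 [ 0.548  -0.2145  0.0866] yawx 60.26 F tool [-0.5  1.6 -4.2] M [-0.04 -0.2  -0.03] open mm 49.0 25.00070644891821
```

send_rows(commands=[-1,0,0,0,0,0,-2,-1,0,0,0,0,0,-2,-1,0,0,0,0,0,0])

```text
time_s: 6.58
ee_pos: [0.548, -0.2145, 0.0866]
tool_rot: [0.847, 0.532, 0.0, 0.0]
force: [-0.2, -0.9, 5.6]
opening: 0.558
finger_force: 25.0
```

```bash
python3 st.py
```

```text
6.575 [ 0.548  -0.2145  0.0866] yawx 64.25 F tool [-0.9  0.2 -5.6] M [-0.06 -0.17 -0.01] open mm 49.1 25.000667302811053
```

send_rows(commands=[-1,0,0,0,0,0,-2,-1,0,0,0,0,0,-2,-1,0,0,0,0,0,0])

```text
time_s: 6.95
ee_pos: [0.5479, -0.2144, 0.0866]
tool_rot: [0.828, 0.561, 0.0, 0.0]
force: [-1.0, 0.2, 5.6]
opening: 0.556
finger_force: 25.0
```

```bash
python3 st.py
```

```text
6.95 [ 0.5479 -0.2144  0.0866] yawx 68.25 F tool [-0.1 -1.  -5.6] M [ 0.   -0.16  0.01] open mm 48.9 25.000709188752808
```

send_rows(commands=[-1,0,0,0,0,0,-2,-1,0,0,0,0,0,-2,-1,0,0,0,0,0,0])

```text
time_s: 7.32
ee_pos: [0.5475, -0.2145, 0.0866]
tool_rot: [0.808, 0.589, -0.0, -0.0]
force: [-1.9, -0.6, 6.1]
opening: 0.56
finger_force: 25.0
```

```bash
python3 st.py
```

```text
7.325 [ 0.5475 -0.2145  0.0866] yawx 72.2 F tool [-1.2 -1.6 -6.1] M [ 0.19 -0.23  0.24] open mm 49.3 25.00072445604019
```

The moment rose to 0.24 N m, so this may be the stop. One small further step to check.

send_rows(commands=[-1,0,0,0,0,0,-1,-1,0,0,0,0,0,0])

```text
time_s: 7.58
ee_pos: [0.5475, -0.2145, 0.0866]
tool_rot: [0.803, 0.596, -0.0, -0.0]
force: [-0.9, 0.1, 6.7]
opening: 0.564
finger_force: 25.0
```

```bash
python3 st.py
```

```text
7.575 [ 0.5475 -0.2145  0.0866] yawx 73.16 F tool [-0.2 -0.9 -6.7] M [ 0.25 -0.17  0.41] open mm 49.6 25.000933437841013
```

That is the stop: 0.41 N m and rising. Backing off 2° and lifting gently.

send_rows(commands=[-1,0,0,0,0,0,2,-1,0,0,-0.1,0,0,0,-1,0,0,-0.1,0,0,0,-1,0,0,-0.1,0,0,0,-1,0,0,0,0,0,0])

```text
time_s: 8.2
ee_pos: [0.5473, -0.2144, 0.0888]
tool_rot: [0.813, 0.582, -0.0, -0.0]
force: [3.1, -1.9, -7.7]
opening: 0.562
finger_force: 25.0
```

```bash
python3 st.py
```

```text
8.2 [ 0.5473 -0.2144  0.0888] yawx 71.24 F tool [-0.8  3.5  7.7] M [-0.71 -0.19  0.08] open mm 49.5 24.998666679152848
```

send_rows(commands=[-1,0,0,-0.1,0,0,0,-1,0,0,0,0,0,0])

```text
time_s: 8.45
ee_pos: [0.5474, -0.2144, 0.0902]
tool_rot: [0.813, 0.582, -0.0, -0.0]
force: [1.9, -1.1, -7.1]
opening: 0.559
finger_force: 25.0
```

```bash
python3 st.py; python3 - <<'E'
from h import *
im=save("wrist","pics/w3.png");cv2.imwrite("pics/c3.png",cv2.resize(im[200:400,150:500,::-1],None,fx=2.2,fy=2.2,interpolation=cv2.INTER_CUBIC))
E
```

```text
8.45 [ 0.5474 -0.2144  0.0902] yawx 71.24 F tool [-0.4  2.1  7.1] M [-0.58 -0.21  0.12] open mm 49.2 24.998915861797286
```

View pics/c3.png

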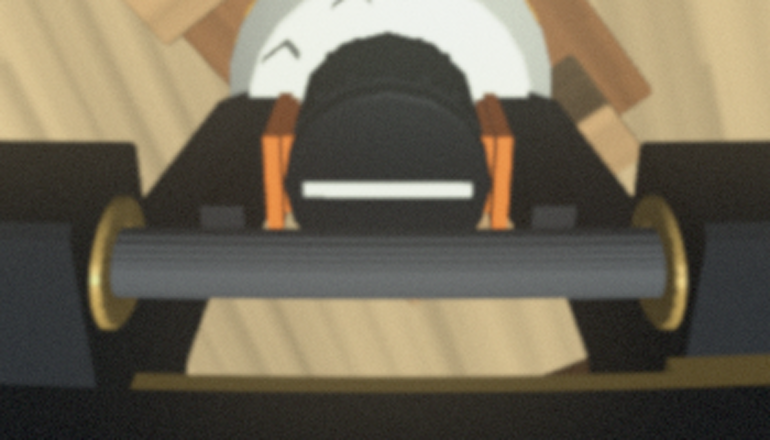

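```bash
python3 - <<'E'
from h import *
from scipy.spatial.transform import Rotation as Ro
s=robot.get_state();m=robot.camera_model("wrist");R=Ro.from_quat(s["tool_rot"]).as_matrix()
for h in (.018,.0198,.0215,.0234,.025):
    q=[R.T@(at(m,150+u/2.2,200+v/2.2,s["ee_pos"][2]+h)-s["ee_pos"])*1000 for u,v in ((302,190),(473,190))]
    print(h,np.round(q,1)[:,:2].tolist(),(q[1]-q[0])[1].round(2))
E
```

```text
0.018 [[-3.3, -17.6], [-3.3, 18.6]] 36.28
0.0198 [[-2.2, -17.4], [-2.2, 18.4]] 35.77
0.0215 [[-1.1, -17.1], [-1.1, 18.1]] 35.29
0.0234 [[0.0, -16.9], [0.0, 17.9]] 34.75
0.025 [[1.0, -16.6], [1.0, 17.6]] 34.29
```

The line length and position show the cap is rising with the gripper: 3.6 mm up, past the 1.5 mm catch. Continuing straight up.

send_rows(commands=[-1,0,0,-0.2,0,0,0,-1,0,0,-0.2,0,0,0,-1,0,0,-0.2,0,0,0,-1,0,0,0,0,0,0])

```text
time_s: 9.0
ee_pos: [0.5479, -0.2143, 0.0971]
tool_rot: [0.813, 0.583, 0.0, 0.0]
force: [0.0, -0.1, -0.8]
opening: 0.554
finger_force: 25.0
```

```bash
python3 st.py
```

```text
9.0 [ 0.5479 -0.2143  0.0971] yawx 71.26 F tool [-0.1  0.1  0.8] M [-0.08 -0.2  -0.01] open mm 48.8 25.00005875775969
```

Free now, carrying only the weight. Lifting up and over to the tray.

send_rows(commands=[-1,0,0,-1,0,0,0,-1,0,0,-1.5,0,0,0,-1,0,0,-2,0,0,0,-1,0,0,-3,0,0,0,-1,0,0,-2.5,0,0,0,-1,1.5,-0.6,0,0,0,0,-1,3.5,-1.3,0,0,0,0,-1,3.8,-1.4,0,0,0,0,-1,3.8,-1.4,0,0,0,0,-1,3.8,-1.4,0,0,0,0,-1,3.8,-1.4,0,0,0,0,-1,3.8,-1.4,0,0,0,0,-1,3.8,-1.4,0,0,0,0,-1,3.8,-1.4,0,0,0,0,-1,3.8,-1.4,0,0,0,0,-1,2,-0.7,0,0,0,0,-1,0.6,-0.25,0,0,0,0,-1,0,0,0,0,0,0,-1,0,0,0,0,0,0])

```text
time_s: 11.38
ee_pos: [0.5371, 0.1887, 0.196]
tool_rot: [0.814, 0.581, -0.0, 0.0]
force: [-0.7, -0.5, -1.1]
opening: 0.557
finger_force: 25.0
```

```bash
python3 st.py; python3 -c "
from h import *
save('wrist','pics/w4.png');m=robot.camera_model('wrist');print(pix(m,[.536,.191,.005]))"
```

```text
11.375 [0.5371 0.1887 0.196 ] yawx 71.11 F tool [-0.7 -0.5  1.1] M [-0.06 -0.01  0.02] open mm 49.0 24.99982288249157
[324.03937396 179.20649903]
```

View pics/w4.png

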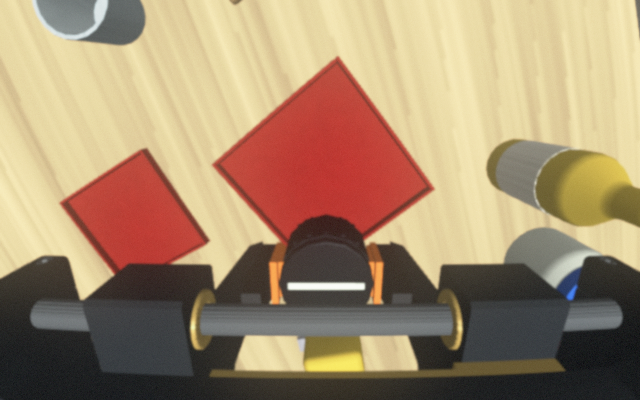

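The cap is held level over the centre of the large tray. Lowering to about 1 cm above the floor.

send_rows(commands=[-1,0,0,2,0,0,0,-1,0,0,3,0,0,0,-1,0,0,3,0,0,0,-1,0,0,3,0,0,0,-1,0,0,2,0,0,0,-1,0,0,1.5,0,0,0,-1,0,0,1,0,0,0,-1,0,0,0.8,0,0,0,-1,0,0,0.5,0,0,0,-1,0,0,0.4,0,0,0,-1,0,0,0.3,0,0,0,-1,0,0,0.2,0,0,0,-1,0,0,0,0,0,0])

```text
time_s: 13.05
ee_pos: [0.5367, 0.1906, 0.0192]
tool_rot: [0.813, 0.582, -0.0, 0.0]
force: [-0.5, 0.7, -1.1]
opening: 0.558
finger_force: 25.0
```

```bash
python3 st.py
```

```text
13.05 [0.5367 0.1906 0.0192] yawx 71.24 F tool [ 0.5 -0.7  1.1] M [-0.1  -0.06  0.03] open mm 49.1 24.999887495014264
```

send_rows(commands=[-1,0,0,0.1,0,0,0,-1,0,0,0.1,0,0,0,-1,0,0,0.1,0,0,0,-1,0,0,0.05,0,0,0,-1,0,0,0,0,0,0])

```text
time_s: 13.68
ee_pos: [0.5368, 0.1906, 0.0157]
tool_rot: [0.813, 0.582, -0.0, -0.0]
force: [-0.2, 0.3, -0.2]
opening: 0.56
finger_force: 25.0
```

```bash
python3 st.py
```

```text
13.675 [0.5368 0.1906 0.0157] yawx 71.24 F tool [ 0.2 -0.3  0.2] M [ 0.    0.03 -0.04] open mm 49.3 25.000037880763557
```

send_rows(commands=[-1,0,0,0.04,0,0,0,-1,0,0,0.03,0,0,0,-1,0,0,0,0,0,0])

```text
time_s: 14.05
ee_pos: [0.5367, 0.1906, 0.015]
tool_rot: [0.813, 0.582, -0.0, -0.0]
force: [-0.5, -0.2, -0.7]
opening: 0.556
finger_force: 25.0
```

```bash
python3 st.py
```

```text
14.05 [0.5367 0.1906 0.015 ] yawx 71.24 F tool [-0.3 -0.4  0.7] M [-0.05  0.02  0.02] open mm 48.9 24.999970348708302
```

Not yet touching; continuing.

send_rows(commands=[-1,0,0,0.05,0,0,0,-1,0,0,0.05,0,0,0,-1,0,0,0,0,0,0])

```text
time_s: 14.42
ee_pos: [0.5368, 0.1906, 0.0146]
tool_rot: [0.813, 0.582, 0.0, 0.0]
force: [-0.6, -1.3, 6.8]
opening: 0.558
finger_force: 25.0
```

```bash
python3 st.py
```

```text
14.425 [0.5368 0.1906 0.0146] yawx 71.24 F tool [-1.4 -0.2 -6.8] M [ 0.31 -0.38 -0.06] open mm 49.1 25.00084138882812
```

Seated on the floor at 6.8 N. Releasing, then retreating straight up.

send_rows(commands=[0.25,0,0,-0.03,0,0,0,0.4,0,0,0,0,0,0,0.6,0,0,0,0,0,0,1,0,0,0,0,0,0,1,0,0,0,0,0,0,1,0,0,0,0,0,0,1,0,0,-0.5,0,0,0,1,0,0,-1,0,0,0,1,0,0,-2,0,0,0,1,0,0,-3,0,0,0,1,0,0,-3,0,0,0,1,0,0,-3,0,0,0,1,0,0,0,0,0,0,1,0,0,0,0,0,0])

```text
time_s: 16.18
ee_pos: [0.5366, 0.1903, 0.1395]
tool_rot: [0.813, 0.582, -0.0, 0.0]
force: [0.2, 0.7, 0.6]
opening: 1.001
finger_force: 0.0
```

```bash
python3 st.py; python3 -c "
from h import *
save('wrist','pics/w5.png')"
```

```text
16.175 [0.5366 0.1903 0.1395] yawx 71.23 F tool [ 0.7  0.  -0.6] M [-0.02 -0.03  0.04] open mm 88.1 0.0
```

View pics/w5.png

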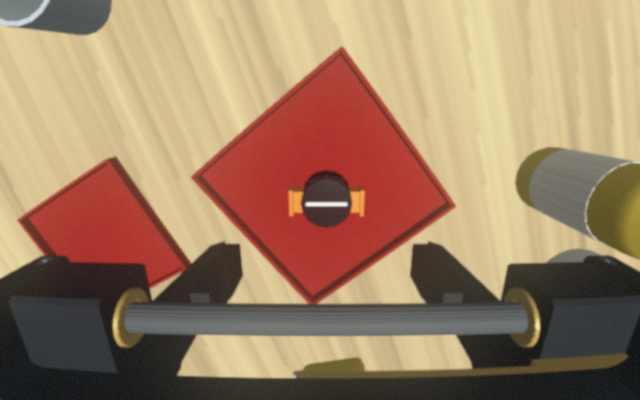

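The cap stands upright in the middle of the large tray at (327,200), released and with the gripper clear.

```bash
python3 -c "
from workcell import robot
print(robot.finish_job())"
```

```text
the job is handed in; nothing more can be done
None
```

I unscrewed the cap to its stop (felt at about 51°), lifted it off the neck, set it down upright near the centre of the large red tray, and handed the job in at about 16 s; no verdict was returned.

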